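# Seat the sample cell under the photometer's push-latch cover

## Robot

A 6-joint arm with a two-finger parallel gripper is mounted at the origin on a cart in front of the work surface, level with it; the furniture and walls round the work are solid. World frame = base frame: x ahead of the robot, y to its left, z up, the work surface at z = 0. Lengths are in mm, angles in rad, forces in N, time in s.
With the tool pointing down it reaches from about 350 to 775 mm from the base axis. Payload 7.3 kg.
Tool frame: the origin (TCP) lies between the finger pads; the fingertips stand 25 mm ahead of it and the grasp point (between the pads) lies 6 mm ahead of it; z points along the fingers, y is the direction in which the jaws open and shut (so a half turn about z gives the same grasp; the last joint's range is limited). The gripper opens to 92 mm and grips with 3 to 60 N. Pads are 19 mm wide; open, the fingers measure 130 mm over their backs; the gripper's body (75 mm by 190 mm) begins 47 mm behind the grasp point.
Start: joints at [-1.351, 0.342, 1.524, -0, 1.275, -0.146], TCP at [187.813, -490.274, 251.741] pointing down, gripper open.
Joint ranges: [-2.53, 2.53], [-0.77, 2.02], [0.04, 2.7], [-1, 4.14], [0.28, 2.66], [-3.11, 3.11]. Speed limits (rad/s): [2.57, 2.57, 3.14, 3.14, 3.14, 3.14].

## Interface

Orientations are given as [roll, pitch, yaw] about the fixed x, y, z axes, in that order (R = Rz(yaw) Ry(pitch) Rx(roll)).
In Python, from plant import get_obs, capture, calibration, close_job gives the robot as it stands. The module is installed in compiled form; this text tells all that it offers.
- The arm moves only by the shell command python3 -m jog 'ROWS'. ROWS is JSON, one flat list of numbers, 5 for each row, row after row: the closure, from 0 (fully open) to 1 (shut), then the shift along the tool's x, y, z in mm, then the turn about the tool's z in degrees. In form: [fingers, tx, ty, tz, yaw, fingers, tx, ty, tz, yaw, ...]. A call has 1 to 5 rows; each row shifts and turns the pose as measured when the row begins, along the tool's axes as they then stand; what a row does not reach is not made up. A row lasts 1/10 s, in which the tool goes at most 50 mm and 8.59 degrees, less where a joint would pass 70% of its speed; a pose out of reach is approached as far as the arm can. A call is refused whole if a number of a shift passes 50 or a number of a turn 8.59, either way. A call with a gripper value outside its range is refused whole. The fingers move at their own pace and stop on an object; the grip force is fixed at half the most. Time passes only in rows, so rows that do not move let the fingers close. It gives the time, the measured TCP pose, the force and the opening at its end, in the units of the state.
- get_obs(): the state, without advancing time (a new reading comes with each control period).
- capture(name): name is "scene" or "top" or "wrist"; returns (picture, depth): 400x640x3 uint8, red, green, blue; 400x640 float32, mm along the optical axis (not along the pixel's ray), 0 where there is no reading.
- calibration(name): a dict with "fovy" (degrees; the focal length in pixels is half the picture's height over the tangent of half this angle, whatever the lens; pixels are square), "cx", "cy" (the principal point, pixels), "R" (3x3) and "t" (3): a world point X has camera coordinates R X + t. Camera axes: x right, y down, z forward; pixel columns grow to the right and rows downward; lengths in mm; the calibration is good to about 2 mm. A picture is of the moment at which its call begins: read the wrist's pose just before it. calibration takes no time and is no camera call; for the wrist camera it gives the pose at the moment of the call.
- close_job(): hands the job in, once; it reports no verdict.
The state is a dict: "time": time; "joint_positions": joint angles; "dq": joint speeds; "tau": joint torques, N m; "tool_pos": TCP position; "tcp_rot": TCP orientation; "contact_force": force on the tool from outside, world axes, zero at the start; "moment": the same for the moment, N m; "grip_width": finger opening in mm.
Only numpy, scipy, OpenCV 4.12 (cv2) and the standard library are available. Lean on these libraries where they do the work, as an engineer would, in place of code of your own. Each camera call takes 0.05 s, during which the arm holds its last target.

## Task

Press the front part of the photometer's shut push-latch cover in and let go so that it pops fully open, then push the square sample cell that stands proud in the well straight down until it is fully home. After that push the cover over and down and press it in again so that it latches and stays shut. Only touch and push: do not lift, carry or shift any of the things standing round the instrument.

Things in the scene. Friction and masses are not known exactly. Their poses are not given: they have to be found in the camera images.
- photometer: grey bench instrument, fixed; 240 (x) x 170 (y) x 80 mm high, display and three keys on its front deck. Origin: centre of its underside on the bench; x to its back (hinge side), y to its left, z up. In its deck (z = 80 mm) a well from x = -80 to 37, y = -50 to 50 mm, floor at z = 62 mm; the white cover lies over it
- cover (a joint): cover angle (rad), growing upward: 0 shut and latched, 1.45 popped open, almost upright, outer face to the back. Push-push latch: press the shut front part to its stop (-0.11, front edge 11 mm down) and let go: a spring swings it open within 2 s. Push it over, down past 0 to the stop, let go: it latches at 0. Takes 3 to 6 N at the press mark. Short of the stop the latch may not change
- cell (a joint): how far the sample cell is pushed in (m): 0 to 0.003 at the start, 0.010 = fully home, at a hard stop. It keeps its place by friction (about 3 N to push)
- cover_press (a point): centre of the round press mark on the white cover's outer face, 86 mm from the hinge line; moves with the cover. Cover: plate 92 mm wide (y), 8 mm thick, from 4 to 104 mm from the hinge line, with a rim 6 mm deep below; outer face 92 mm over the bench when shut
- cover_hinge (a point): middle of the cover's hinge line, at the level of the plate's underside, at x = 28, y = 0, z = 84 mm in the photometer's frame; y runs along the hinge line
- cell_top (a point): centre of the top face of the square aluminium sample cell, 34 x 34 mm, in the well at x = -36, y = 0 mm in the photometer's frame, inside a thin flat steel collar; its top stands 11 mm above the well floor at joint value 0 and 1 mm above it when home
- beaker: small glass beaker, 58 mm wide, 70 mm high, loose; a bystander, origin at the centre of its underside
- dish: round aluminium dish with a lid, 68 mm across, 24 mm high, loose; a bystander, origin at the centre of its underside
- bottle: square clear sample bottle with a white screw cap, 62 x 62 x 142 mm, loose; a bystander, origin at the centre of its underside
- dish_open: round open aluminium dish, 64 mm across, 21 mm high, loose; a bystander, origin at the centre of its underside
- clock: small grey timer, 58 x 58 x 18 mm, loose; a bystander, origin at the centre of its underside
- marker: marker pen 135 mm long and 16 mm thick, lying along its own y axis, loose; a bystander, origin at the centre of its underside
- dropper_bottle: brown dropper bottle, 33 mm across, 102 mm high, loose; a bystander, origin at the centre of its underside

How it is judged (in metres and radians):
On the way, in this order (a step that is already met when the one before it is completed fails the run):
1. the shut cover is pressed in against its latch (value of joint cover below -0.065 rad and value of joint cell below 0.005 m).
2. the cover has popped fully open, the cell still proud (value of joint cover above 1.25 rad and value of joint cell below 0.005 m), for 0.2 s.
3. the sample cell is pushed home with the cover still open (value of joint cell above 0.008 m and value of joint cover above 0.9 rad), for 0.2 s.
4. the cover is pressed in again (value of joint cover below -0.065 rad and value of joint cell above 0.008 m).
At the end, for the whole second after the job is handed in: the cover is latched shut by itself (within 0.03 rad of 0) and still, and the sample cell is home (pushed in more than 8 of its 10 mm) (value of joint cover between -0.03 and 0.03 rad and value of joint cell above 0.008 m and velocity of joint cover between -0.05 and 0.05 rad/s); the robot touches nothing.
It fails at once if a bystander is lifted or tipped (height (world z) of any of beaker, dish, dish_open, clock, bottle, dropper_bottle, marker above 0.015 m).
It fails at once if a bystander is moved more than 25 mm (distance of any of beaker, dish, dish_open, clock, bottle, dropper_bottle, marker from where it was at the start of the episode above 0.025 m).
It also fails if it takes over 51 s, if anything falls off the work surface, if the arm or the gripper's body presses on something with over 40 N, if the wrist force passes 120 N, or if a joint passes its speed limit or range.

## Working session

There is one attempt and no reset: what is moved stays moved. The work goes in short steps, Python scripts to look and compute and a shell command to move; the robot and the scene stay as the last step left them, time stands still between calls to the robot, and variables do not carry over. Pictures are saved under pics/ and viewed, and the job is handed in when it is done.

```bash
mkdir -p pics; python3 - <<'E'
from plant import *
import cv2
print(get_obs())
for n in("scene","top","wrist"):
    c=calibration(n);print(n,c)
    p,d=capture(n);cv2.imwrite(f"pics/{n}0.png",p[:,:,::-1])
    import numpy as np;np.savez(f"{n}0.npz",p=p,d=d,R=c["R"],t=c["t"])
E
```

```text
{'time': 0.0, 'joint_positions': array([-1.35100990e+00,  3.42703928e-01,  1.52499076e+00, -1.96488328e-05,
        1.27539613e+00, -1.45998409e-01]), 'dq': array([ 0.0003747 , -0.00055385,  0.0016317 , -0.00102846,  0.00029164,
        0.00052974]), 'tau': array([-2.00784125e-03, -4.31250823e+01, -2.44222015e+01,  7.15545123e-02,
        5.58232516e-02, -1.10853248e-04]), 'tool_pos': array([ 187.72063118, -489.90806233,  251.06385319]), 'tcp_rot': array([-3.14010769e+00, -1.99364058e-04,  3.65790421e-01]), 'contact_force': array([-0.06444102,  0.00019763, -0.08108161]), 'moment': array([-0.04240073,  0.03750877, -0.02272312]), 'grip_width': 91.69584295542447}
scene {'fovy': 53.386256925468366, 'cx': 316.56667948464224, 'cy': 194.99682904640636, 'R': array([[-0.87446863, -0.48485355,  0.01488821],
       [-0.32346486,  0.5599706 , -0.76276039],
       [ 0.36149012, -0.67182585, -0.6465098 ]]), 't': array([534.9356792 , 178.03257569, 786.0856745 ])}
top {'fovy': 43.49407787664541, 'cx': 314.3567800225126, 'cy': 197.63794913331435, 'R': array([[ 0.06251909, -0.99802917, -0.0053979 ],
       [-0.97561692, -0.05997323, -0.21112754],
       [ 0.21038771,  0.01846579, -0.97744362]]), 't': array([102.83801038, 562.06402528, 978.74634779])}
wrist {'fovy': 69.18857448544307, 'cx': 319.97943674668517, 'cy': 202.54978794668807, 'R': array([[ 0.35814736, -0.93366324, -0.00185102],
       [-0.89121095, -0.3424526 ,  0.29743783],
       [-0.27834066, -0.10487692, -0.95473939]]), 't': array([-524.05705459,  -37.53868342,  392.43216101])}
```

View pics/scene0.png

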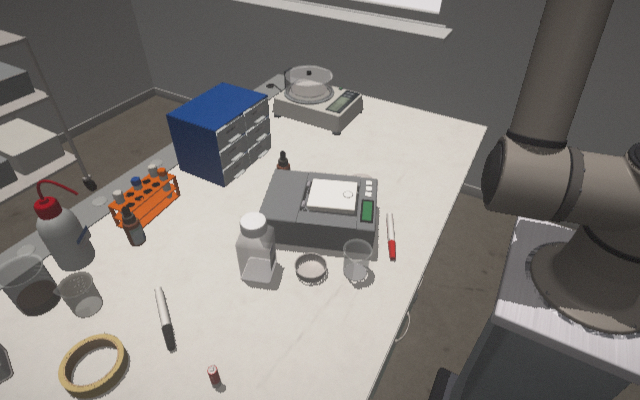

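View pics/top0.png

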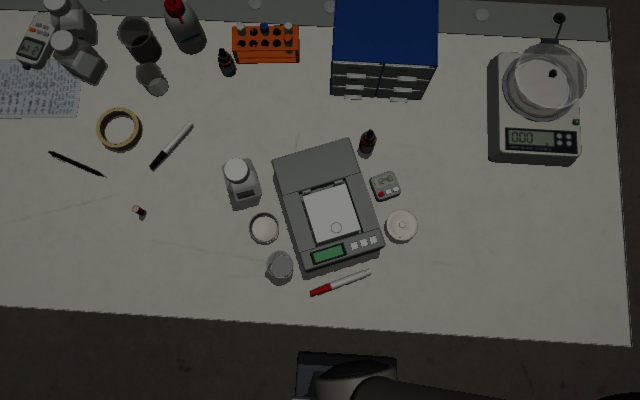

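The top view shows the photometer at about (328,205), with the white cover at (331,212) and the press mark at (336,227). The neighbours are the bottle (240,180), open dish (264,229), beaker (280,266), marker (340,283), lidded dish (401,226), clock (385,186) and dropper bottle (367,143). Next I'll measure the pose.

```bash
cat > h.py <<'E'
import numpy as np,cv2
from plant import *
def K(n):
    c=calibration(n);f=200/np.tan(np.radians(c["fovy"])/2);return c,f
def cloud(n,d,c=None):
    c0,f=K(n);c=c or c0
    v,u=np.mgrid[0:400,0:640]
    P=np.stack([(u-c["cx"])/f*d,(v-c["cy"])/f*d,d],-1)
    return (P-np.array(c["t"]))@np.array(c["R"])
def ray(n,u,v,z,c=None):
    c0,f=K(n);c=c or c0
    R=np.array(c["R"]);o=-R.T@c["t"];w=R.T@np.array([(u-c["cx"])/f,(v-c["cy"])/f,1])
    return o+w*(z-o[2])/w[2]
E
python3 - <<'E'
from h import *
z=np.load("top0.npz");p,d=z["p"],z["d"];W=cloud("top",d)
reg=np.zeros((400,640),bool);reg[120:290,255:395]=1
m=reg&(abs(W[...,2]-80)<6)&(d>0)
print(m.sum(), np.median(W[m][:,2]))
big=((reg)&(W[...,2]>72)&(W[...,2]<100)&(d>0)).astype(np.uint8)
n,l,s,_=cv2.connectedComponentsWithStats(big);i=1+np.argmax(s[1:,4])
P=W[l==i];r=cv2.minAreaRect(P[:,:2].astype(np.float32));print("deck",r,cv2.boxPoints(r))
g=p.min(2);cv=((l==i)&(g>150)).astype(np.uint8)
n,l2,s,_=cv2.connectedComponentsWithStats(cv);i2=1+np.argmax(s[1:,4])
P=W[l2==i2];print("coverz",np.median(P[:,2]));r=cv2.minAreaRect(P[:,:2].astype(np.float32));print("cover",r,cv2.boxPoints(r))
cs,_=cv2.findContours((l2==i2).astype(np.uint8),0,2);c=max(cs,key=cv2.contourArea)[:,0]
q=np.array([ray("top",u,v,92)[:2] for u,v in c],np.float32);r=cv2.minAreaRect(q);print("cover ray",r)
print("mark",ray("top",336,227.5,92))
big=cv2.resize(p[110:310,220:420],None,fx=3,fy=3,interpolation=2);cv2.imwrite("pics/topz.png",big[:,:,::-1])
s=np.load("scene0.npz")["p"];cv2.imwrite("pics/scz.png",cv2.resize(s[140:300,220:420],None,fx=4,fy=3.75,interpolation=2)[:,:,::-1])
E
```

```text
6931 80.62501193807908
deck ((544.3723754882812, 110.79405212402344), (240.7405242919922, 170.19467163085938), 20.860082626342773) [[401.59     147.4512  ]
 [462.19412  -11.587681]
 [687.1548    74.1369  ]
 [626.55066  233.17578 ]]Traceback (most recent call last):
  File "<stdin>", line 10, in <module>
    return _wrapfunc(a, 'argmax', axis=axis, out=out, **kwds)
    return bound(*args, **kwds)
ValueError: attempt to get argmax of an empty sequence
```

```bash
python3 - <<'E'
from h import *
z=np.load("top0.npz");p,d=z["p"],z["d"];W=cloud("top",d)
reg=np.zeros((400,640),bool);reg[120:290,255:395]=1
g=p.min(2);print(p[212,331],g[reg].max())
cv=(reg&(W[...,2]>85)&(W[...,2]<100)).astype(np.uint8)
n,l2,s,_=cv2.connectedComponentsWithStats(cv);i2=1+np.argmax(s[1:,4])
P=W[l2==i2];print("coverz",np.median(P[:,2]));r=cv2.minAreaRect(P[:,:2].astype(np.float32));print("cover",r)
print("mark",ray("top",336,227.5,92))
o=np.array([544.4,110.8]);a=np.radians(20.86);ex=np.array([np.cos(a),np.sin(a)]);ey=np.array([-ex[1],ex[0]])
for x,y in((28-86,0),(28-54,0),(-36,0),(28,0)):print(x,y,o+x*ex+y*ey)
# obstacles: heights near the instrument in photometer frame
ok=(d>0)&(W[...,2]>12)&(W[...,2]<300)
for nm,(u,v,w,h) in dict(bottle=(215,140,52,72),dishopen=(245,210,40,37),beaker=(262,248,35,38),marker=(305,262,70,38),dish=(385,208,35,38),clock=(370,168,32,36),drop=(355,125,25,35)).items():
    P=W[v:v+h,u:u+w][ok[v:v+h,u:u+w]]
    Q=P[:,:2]-o
    print(nm,len(P),P[:,2].max().round(), 'x',np.percentile(Q@ex,[2,98]).round(),'y',np.percentile(Q@ey,[2,98]).round()) if len(P) else print(nm)
big=cv2.resize(p[110:310,220:420],None,fx=3,fy=3,interpolation=2);cv2.imwrite("pics/topz.png",big[:,:,::-1])
s=np.load("scene0.npz")["p"];cv2.imwrite("pics/scz.png",cv2.resize(s[140:300,220:420],None,fx=4,fy=3.75,interpolation=2)[:,:,::-1])
E
```

```text
[131 132 131] 133
coverz 93.59992594698417
cover ((524.6482543945312, 103.34266662597656), (110.89905548095703, 92.1616439819336), 20.740663528442383)
mark [489.99725233  90.26334821  92.        ]
-58 0 [490.20170879  90.14702855]
-26 0 [520.10421428 101.54177142]
-36 0 [510.75968132  97.98091427]
28 0 [570.56469231 120.77040001]
bottle 1259 148.0 x [ 70. 125.] y [124. 183.]
dishopen 133 29.0 x [-31.  31.] y [110. 172.]
beaker 309 73.0 x [-115.  -63.] y [102. 159.]
marker 594 88.0 x [-167. -108.] y [-41.  82.]
dish 798 79.0 x [-115.  -54.] y [-171. -109.]
clock 609 82.0 x [-18.  35.] y [-163. -110.]
drop 296 105.0 x [ 92. 119.] y [-139. -111.]
```

View pics/topz.png

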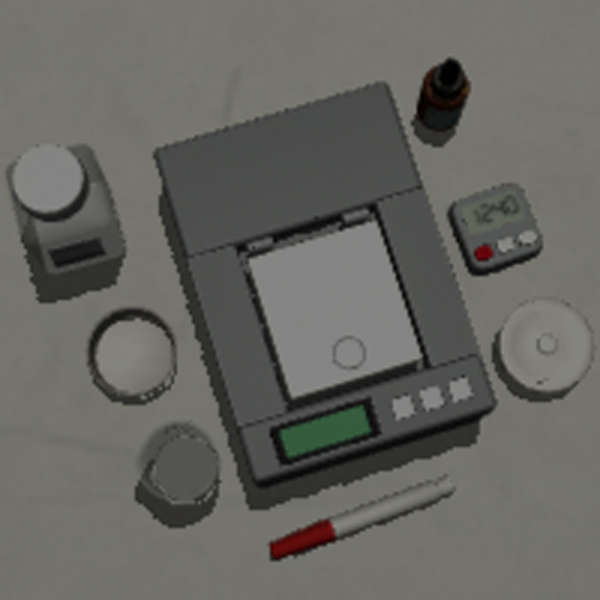

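View pics/scz.png

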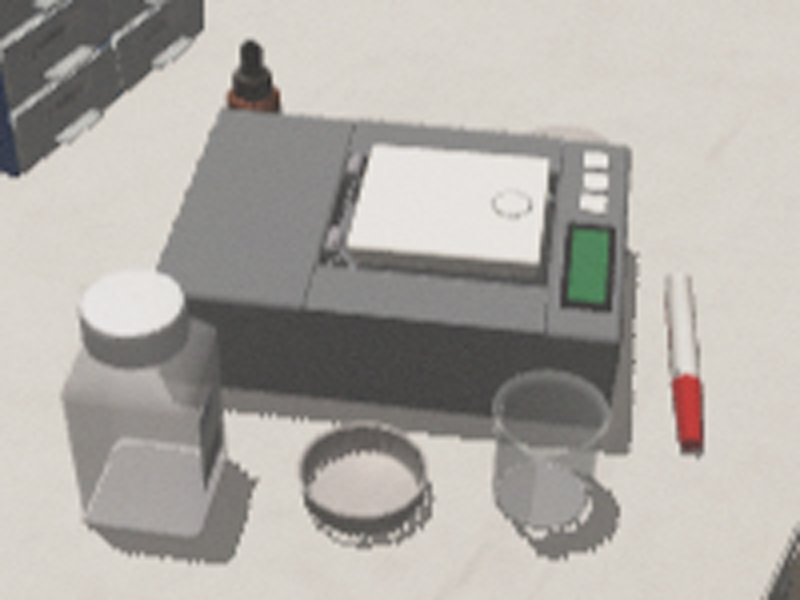

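Measurement: the deck centre is (544.4, 110.8) with a yaw of 20.9°, so the mark should be at (490.2, 90.1). The seen mark agrees to within 1 mm. The tool is already aligned with the instrument. I'll close the fingers and travel over, then half-turn so the wrist camera stays away from the open cover.

```bash
python3 -m jog '[1,37,-33,0,0,1,37,-33,0,0,1,37,-33,0,0,1,37,-33,0,0,1,37,-33,0,0]'; python3 -m jog '[1,37,-33,0,0,1,37,-33,0,0,1,37,-33,0,0,1,37,-33,0,0,1,37,-33,0,0]'
```

```text
time: 0.65
tool_pos: [301.0, -269.7, 248.9]
tcp_rot: [-3.139, 0.0, 0.356]
contact_force: [1.8, -0.1, 0.4]
grip_width: 56.4
time: 1.15
tool_pos: [415.9, -47.4, 249.5]
tcp_rot: [-3.14, -0.001, 0.353]
contact_force: [0.7, -1.6, 0.2]
grip_width: 16.6
```

```bash
python3 -m jog '[1,35,-30,0,0,1,35,-30,0,0,1,35,-30,0,0,1,0,0,0,-8.59,1,0,0,0,-8.59]'; python3 -m jog '[1,0,0,0,-8.59,1,0,0,0,-8.59,1,0,0,0,-8.59,1,0,0,0,-8.59,1,0,0,0,-8.59]';python3 -m jog '[1,0,0,0,-8.59,1,0,0,0,-8.59,1,0,0,0,-8.59,1,0,0,0,-8.59,1,0,0,0,-8.59]';python3 -m jog '[1,0,0,0,-8.59,1,0,0,0,-8.59,1,0,0,0,-8.59,1,0,0,0,-8.59,1,0,0,0,-8.59]'
```

```text
time: 1.65
tool_pos: [486.2, 85.8, 248.6]
tcp_rot: [-3.14, -0.001, 0.663]
contact_force: [-0.4, 0.1, 0.3]
grip_width: 0.5
time: 2.15
tool_pos: [485.4, 87.4, 246.8]
tcp_rot: [-3.137, -0.002, 1.41]
contact_force: [-0.3, 0.1, 0.4]
grip_width: 0.5
time: 2.65
tool_pos: [484.5, 87.5, 245.4]
tcp_rot: [-3.137, -0.006, 2.16]
contact_force: [-0.4, 0.1, -0.1]
grip_width: 0.5
time: 3.15
tool_pos: [483.6, 87.5, 244.0]
tcp_rot: [-3.141, -0.011, 2.91]
contact_force: [-0.2, -0.4, 0.1]
grip_width: 0.6
```

```bash
python3 -m jog '[1,0,0,0,-8.5,1,0,0,0,-8.5,1,0,0,0,-8.5,1,0,0,0,-8.5,1,0,0,0,0]'; python3 - <<'E'
from h import *
o=get_obs();print(o["joint_positions"].round(3),o["tool_pos"],o["tcp_rot"])
for n in("scene","wrist"):
    c=calibration(n)
    p,d=capture(n);cv2.imwrite(f"pics/{n}1.png",p[:,:,::-1])
c,f=K("wrist")
for X in ([490.2,90.1,92],[510.8,98,92]):
    q=np.array(c["R"])@X+c["t"];print(q[:2]/q[2]*f+[c["cx"],c["cy"]])
E
```

```text
time: 3.65
tool_pos: [482.7, 87.5, 242.6]
tcp_rot: [3.135, -0.012, -2.771]
contact_force: [0.0, 0.8, -0.4]
grip_width: 0.3
[ 0.021  0.294  1.62   0.003  1.241 -1.921] [482.65705533  87.45971251 242.63556785] [ 3.13450009 -0.01219066 -2.77116376]
[318.41037889 204.03111026]
[318.45760977 224.1085365 ]
```

View pics/wrist1.png

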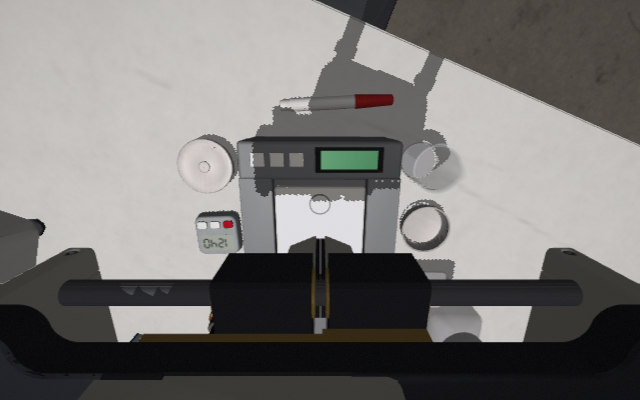

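View pics/scene1.png

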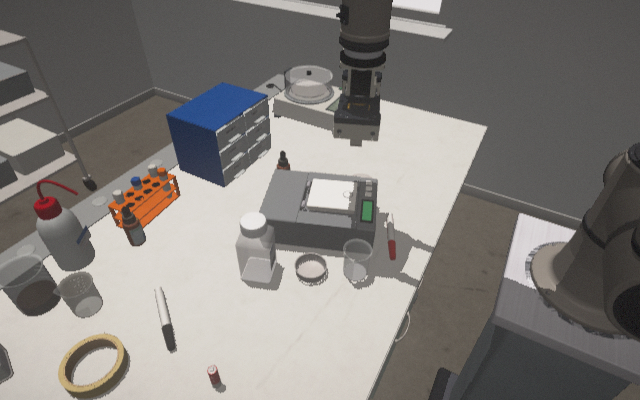

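The wrist view shows the mark at (319,204), where I predicted (318.4,204), so the pose is good. Now I'll descend onto the mark.

```bash
python3 -m jog '[1,-8,0,35,0,1,0,0,35,0,1,0,0,30,0,1,0,0,10,0,1,0,0,0,0]'
```

```text
time: 4.25
tool_pos: [490.6, 90.8, 130.9]
tcp_rot: [3.136, -0.007, -2.793]
contact_force: [0.2, -0.5, -0.3]
grip_width: 0.6
```

```bash
python3 -m jog '[1,0,0,9,0,1,0,0,5,0,1,0,0,5,0]';python3 -m jog '[1,0,0,3,0,1,0,0,2,0]'
```

```text
time: 4.55
tool_pos: [492.1, 90.8, 114.1]
tcp_rot: [3.138, -0.003, -2.795]
contact_force: [-3.2, -0.4, 4.2]
grip_width: 0.4
time: 4.75
tool_pos: [492.0, 90.8, 109.7]
tcp_rot: [3.138, -0.002, -2.796]
contact_force: [-3.3, -0.3, 3.4]
grip_width: 0.4
```

```bash
python3 -m jog '[1,0,0,2.5,0,1,0,0,2,0]'
```

```text
time: 4.95
tool_pos: [492.1, 90.8, 108.2]
tcp_rot: [3.139, -0.001, -2.795]
contact_force: [-11.4, -1.3, 28.6]
grip_width: 0.5
```

```bash
python3 -m jog '[1,0,0,-10,0,1,20,0,-40,0,1,20,0,-45,0,1,20,0,-45,0,1,0,0,0,0]';python3 -m jog '[1,0,0,0,0,1,0,0,0,0,1,0,0,0,0,1,0,0,0,0,1,0,0,0,0]';python3 -m jog '[1,0,0,0,0,1,0,0,0,0,1,0,0,0,0,1,0,0,0,0,1,0,0,0,0]'
python3 - <<'E'
from h import *
for n in("scene","top","wrist"):
    p,d=capture(n);np.savez(n+"2.npz",p=p,d=d)
    if n=="scene":p=cv2.resize(p[120:300,200:440],None,fx=3,fy=3)
    if n=="top":p=cv2.resize(p[110:310,220:420],None,fx=3,fy=3)
    cv2.imwrite(f"pics/{n}2.png",p[:,:,::-1])
E
```

```text
time: 5.45
tool_pos: [436.5, 69.8, 253.7]
tcp_rot: [3.141, 0.005, -2.795]
contact_force: [-0.1, -0.3, -1.3]
grip_width: 0.4
time: 5.95
tool_pos: [437.0, 70.1, 250.8]
tcp_rot: [3.139, 0.003, -2.796]
contact_force: [0.7, 0.7, -0.7]
grip_width: 0.5
time: 6.45
tool_pos: [436.9, 70.2, 249.3]
tcp_rot: [3.138, -0.0, -2.795]
contact_force: [-0.2, -0.1, -1.0]
grip_width: 0.4
```

View pics/wrist2.png

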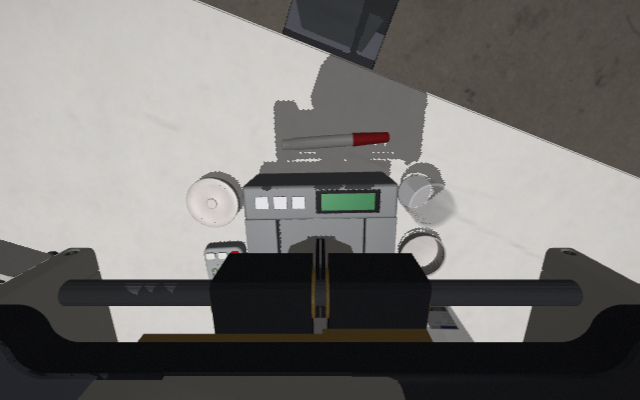

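View pics/scene2.png

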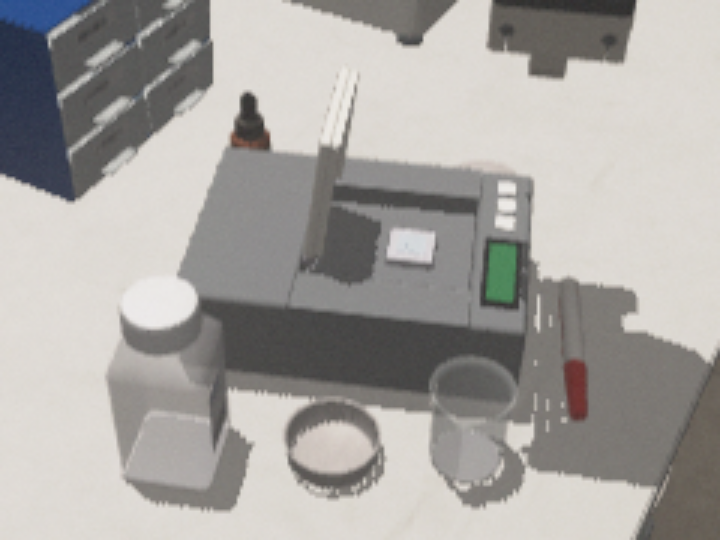

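View pics/top2.png

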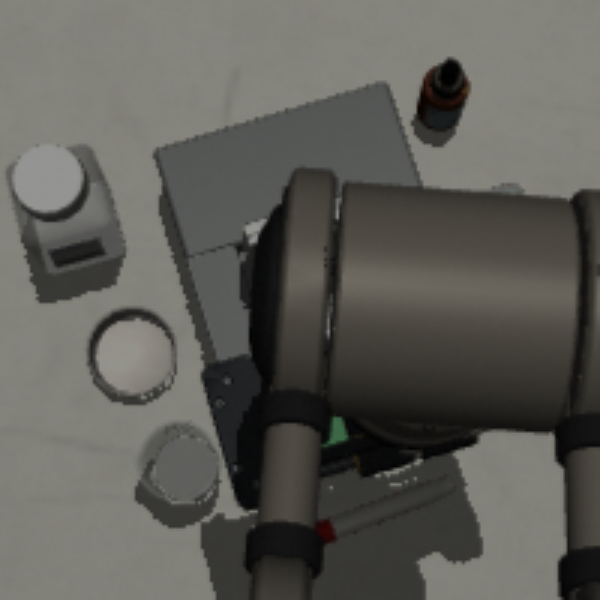

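The scene view shows the cover standing nearly upright with its top edge at crop (348,75). The cell is proud at crop (411,246), which is about (337,202) in the full picture. Next I'll check the cell location and the cover angle.

```bash
python3 - <<'E'
from h import *
z=np.load("scene2.npz");p,d=z["p"],z["d"];W=cloud("scene",d)
o=np.array([544.4,110.8]);a=np.radians(20.86);ex=np.array([np.cos(a),np.sin(a)]);ey=np.array([-ex[1],ex[0]])
Q=W[...,:2]-o;X=Q@ex;Y=Q@ey;Z=W[...,2]
m=(d>0)&(abs(Y)<60)&(Z>100)&(Z<200)&(X>-30)&(X<60)
print(m.sum(),"top z",np.percentile(Z[m],98)); 
for lo in(105,130,155,175):
    k=m&(abs(Z-lo)<6);print(lo,k.sum(),np.percentile(X[k],[5,50,95]).round(1),np.percentile(Y[k],[5,95]).round())
g=p.min(2)
k=(d>0)&(abs(Y)<30)&(X<-10)&(X>-70)&(Z>66)&(Z<79)
c=k&(g>150)
print("cell",c.sum(),np.median(Z[c]),X[c].mean(),Y[c].mean(),X[c].min(),X[c].max(),Y[c].min(),Y[c].max())
fl=(d>0)&(abs(Y)<45)&(X<-10)&(X>-75)&(Z<68)&(Z>50);print("floor",np.median(Z[fl]))
print(ray("scene",337,202,72))
t=o-43*ex;print("target",t)
ob=get_obs();dw=t-ob["tool_pos"][:2];y=ob["tcp_rot"][2];print("tool shift",dw@[np.cos(y),np.sin(y)],dw@[np.sin(y),-np.cos(y)])
E
```

```text
462 top z 190.59979062096545
105 35 [18.6 23.  30.1] [-43.  47.]
130 40 [16.1 21.  28. ] [-41.  47.]
155 34 [12.5 19.7 25.8] [43. 48.]
175 36 [10.4 16.2 22.4] [-7. 47.]
cell 169 73.58833736369553 -37.550644676944714 2.2901736198694738 -53.81360047748013 -21.307080192154437 -23.25905638941041 18.46408491973464
floor 66.12280714988574
[507.21963554 100.03909411  72.        ]
target [504.21850824  95.48831427]
tool shift -71.90991739712616 0.9592117013813422
```

```bash
python3 -m jog '[1,-36,0.5,0,0,1,-36,0.5,0,0,1,0,0,0,0]';python3 -m jog '[1,0,0,40,0,1,0,0,40,0,1,0,0,40,0,1,0,0,15,0,1,0,0,0,0]'
```

```text
time: 6.9
tool_pos: [505.6, 96.0, 249.6]
tcp_rot: [3.139, 0.0, -2.797]
contact_force: [0.4, 0.3, 0.1]
grip_width: 0.3
time: 7.4
tool_pos: [504.7, 96.0, 111.6]
tcp_rot: [3.14, 0.002, -2.795]
contact_force: [-0.0, -0.5, 0.3]
grip_width: 0.7
```

```bash
python3 -m jog '[1,0,0,8,0,1,0,0,5,0,1,0,0,3,0]';python3 -m jog '[1,0,0,3,0,1,0,0,3,0,1,0,0,2,0]'
```

```text
time: 7.7
tool_pos: [505.4, 95.8, 97.1]
tcp_rot: [3.141, 0.006, -2.795]
contact_force: [0.5, -0.3, 0.5]
grip_width: 0.4
time: 8.0
tool_pos: [505.5, 95.8, 90.2]
tcp_rot: [-3.142, 0.007, -2.795]
contact_force: [-1.8, -0.7, 2.5]
grip_width: 0.8
```

```bash
python3 -m jog '[1,0,0,2,0,1,0,0,2,0]';python3 -m jog '[1,0,0,2,0,1,0,0,0,0]'
```

```text
time: 8.2
tool_pos: [505.6, 95.8, 89.1]
tcp_rot: [-3.141, 0.008, -2.795]
contact_force: [-11.1, -1.2, 31.2]
grip_width: 0.4
time: 8.4
tool_pos: [505.9, 95.8, 90.0]
tcp_rot: [-3.14, 0.01, -2.794]
contact_force: [0.5, -0.1, -0.1]
grip_width: 0.6
```

31 N at tip height about 64 mm means a hard stop. I'll lift off and check.

```bash
python3 -m jog '[1,0,0,-10,0,1,0,0,-45,0,1,0,0,-45,0,1,0,0,-45,0,1,0,0,-25,0]';python3 - <<'E'
from h import *
p,d=capture("scene");W=cloud("scene",d)
cv2.imwrite("pics/scene3.png",cv2.resize(p[120:300,200:440],None,fx=3,fy=3)[:,:,::-1])
o=np.array([544.4,110.8]);a=np.radians(20.86);ex=np.array([np.cos(a),np.sin(a)]);ey=np.array([-ex[1],ex[0]])
def st(p,d,s):
    W=cloud("scene",d);Q=W[...,:2]-o;X=Q@ex;Y=Q@ey;Z=W[...,2]
    k=(d>0)&(abs(Y)<12)&(X<-28)&(X>-44);f=(d>0)&(abs(Y)<40)&(abs(Y)>28)&(X<-20)&(X>-60)
    print(s,"cell z",np.median(Z[k]),"floor",np.median(Z[f]))
z=np.load("scene2.npz");st(z["p"],z["d"],"before");st(p,d,"after");print(get_obs()["tool_pos"])
E
```

```text
time: 8.9
tool_pos: [503.3, 95.4, 264.3]
tcp_rot: [3.141, 0.005, -2.795]
contact_force: [0.7, 1.1, -0.1]
grip_width: 0.9
before cell z 73.64117743078124 floor 65.98939185274553
after cell z 67.3713598963696 floor 446.68654055343563
[504.64089679  95.5410991  267.65006435]
```

View pics/scene3.png

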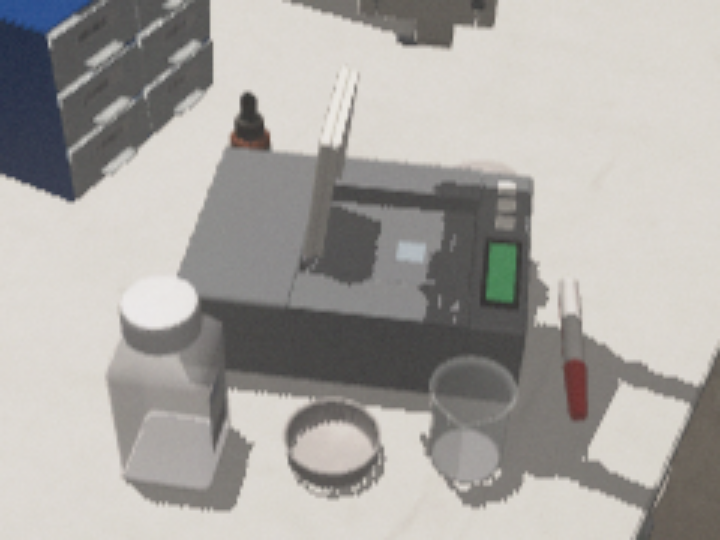

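The cell now lies flush at crop (411,251). Taking off the roughly 4 mm depth bias seen on the floor, its top is about 63.4 mm, i.e. home. Next I'll go over and behind the cover.

```bash
python3 -m jog '[1,-36,0,0,0,1,-36,0,0,0,1,-34,0,0,0,1,0,0,0,0]';python3 -m jog '[1,0,0,40,0,1,0,0,40,0,1,0,0,0,0]'; cat > pf.py <<'E'
from h import *
o=np.array([544.4,110.8]);a=np.radians(20.86);ex=np.array([np.cos(a),np.sin(a)]);ey=np.array([-ex[1],ex[0]])
b=get_obs();q=b["tool_pos"][:2]-o;print("pf x %.1f y %.1f tip z %.1f"%(q@ex,q@ey,b["tool_pos"][2]-25),b["contact_force"].round(1))
E
python3 pf.py
```

```text
time: 9.35
tool_pos: [607.4, 132.6, 273.0]
tcp_rot: [-3.138, 0.017, -2.795]
contact_force: [0.7, 0.1, -0.3]
grip_width: 0.5
time: 9.65
tool_pos: [609.1, 132.9, 191.8]
tcp_rot: [-3.138, 0.019, -2.795]
contact_force: [-0.5, 0.0, -1.0]
grip_width: 0.5
pf x 68.3 y -2.4 tip z 166.8 [-0.5  0.  -1. ]
```

```bash
python3 -m jog '[1,15,1,10,0,1,10,0,2,0,1,8,0,0,0]';python3 pf.py; python3 -m jog '[1,8,0,0,0,1,8,0,0,0]';python3 pf.py
```

```text
time: 9.95
tool_pos: [577.6, 122.2, 182.6]
tcp_rot: [-3.137, 0.022, -2.794]
contact_force: [5.8, 1.6, -3.3]
grip_width: 0.4
pf x 35.1 y -1.2 tip z 157.6 [ 5.8  1.6 -3.3]
time: 10.15
tool_pos: [563.3, 116.6, 185.5]
tcp_rot: [-3.135, 0.029, -2.795]
contact_force: [2.8, 1.0, -1.4]
grip_width: -0.0
pf x 19.7 y -1.3 tip z 160.5 [ 2.8  1.  -1.4]
```

```bash
python3 -m jog '[1,8,0,3,0,1,8,0,4,0,1,8,0,5,0]';python3 pf.py; python3 -m jog '[1,8,0,6,0,1,8,0,6,0]';python3 pf.py
```

```text
time: 10.45
tool_pos: [541.3, 108.2, 175.7]
tcp_rot: [-3.134, 0.036, -2.795]
contact_force: [1.3, 0.9, 3.9]
grip_width: 0.7
pf x -3.9 y -1.4 tip z 150.7 [1.3 0.9 3.9]
time: 10.65
tool_pos: [525.8, 102.3, 163.4]
tcp_rot: [-3.133, 0.038, -2.794]
contact_force: [3.1, 2.0, 1.7]
grip_width: 0.1
pf x -20.4 y -1.3 tip z 138.4 [3.1 2.  1.7]
```

```bash
python3 -m jog '[1,8,0,7,0,1,7,0,8,0,1,6,0,8,0]';python3 pf.py; python3 -m jog '[1,4,0,8,0,1,4,0,7,0]';python3 pf.py
```

```text
time: 10.95
tool_pos: [507.0, 94.8, 139.2]
tcp_rot: [-3.132, 0.044, -2.795]
contact_force: [3.7, 1.4, 1.9]
grip_width: 0.4
pf x -40.6 y -1.6 tip z 114.2 [3.7 1.4 1.9]
time: 11.15
tool_pos: [499.9, 91.9, 123.1]
tcp_rot: [-3.131, 0.045, -2.795]
contact_force: [3.8, 1.1, 3.2]
grip_width: 0.4
pf x -48.4 y -1.8 tip z 98.1 [3.8 1.1 3.2]
```

```bash
python3 -m jog '[1,4,0,6,0,1,3,0,5,0,1,1,0,4,0]';python3 pf.py; python3 -m jog '[1,0,0,3,0]';python3 pf.py
```

```text
time: 11.45
tool_pos: [493.6, 89.2, 107.8]
tcp_rot: [-3.13, 0.049, -2.795]
contact_force: [-9.4, 2.8, 50.5]
grip_width: 0.7
pf x -55.1 y -2.1 tip z 82.8 [-9.4  2.8 50.5]
time: 11.55
tool_pos: [493.7, 89.2, 107.7]
tcp_rot: [-3.13, 0.05, -2.795]
contact_force: [-17.6, -1.1, 55.4]
grip_width: 0.2
pf x -55.0 y -2.1 tip z 82.7 [-17.6  -1.1  55.4]
```

Stop reached. I'll let go straight up.

```bash
python3 -m jog '[1,0,0,-4,0,1,0,0,-10,0,1,0,0,-30,0,1,20,0,-45,0,1,25,0,-40,0]';python3 -m jog '[1,0,0,-30,0,1,0,0,0,0,1,0,0,0,0,1,0,0,0,0,1,0,0,0,0]';python3 -m jog '[1,0,0,0,0,1,0,0,0,0,1,0,0,0,0,1,0,0,0,0,1,0,0,0,0]'
python3 - <<'E'
from h import *
p,d=capture("scene");cv2.imwrite("pics/scene4.png",cv2.resize(p[120:300,200:440],None,fx=3,fy=3)[:,:,::-1])
o=np.array([544.4,110.8]);a=np.radians(20.86);ex=np.array([np.cos(a),np.sin(a)]);ey=np.array([-ex[1],ex[0]])
for s in("before","after"):
    if s=="before":d0=np.load("scene0.npz")["d"]
    else:d0=d
    W=cloud("scene",d0);Q=W[...,:2]-o;X=Q@ex;Y=Q@ey;Z=W[...,2]
    k=(d0>0)&(abs(Y)<38)&(Z>70)&(Z<200)
    print(s,[np.median(Z[k&(abs(X-x)<5)]).round(1) for x in(10,-20,-45,-68)])
E
```

```text
time: 12.05
tool_pos: [438.9, 72.5, 232.3]
tcp_rot: [-3.136, 0.028, -2.793]
contact_force: [0.8, -0.8, 0.2]
grip_width: 0.7
time: 12.55
tool_pos: [433.0, 71.3, 264.0]
tcp_rot: [-3.137, 0.022, -2.794]
contact_force: [-0.1, -0.8, 0.1]
grip_width: 0.7
time: 13.05
tool_pos: [432.2, 71.4, 260.9]
tcp_rot: [-3.139, 0.016, -2.794]
contact_force: [0.4, 0.2, -0.1]
grip_width: 0.5
before [np.float64(94.5), np.float64(95.1), np.float64(95.5), np.float64(95.9)]
after [np.float64(94.4), np.float64(94.8), np.float64(95.5), np.float64(95.7)]
```

View pics/scene4.png

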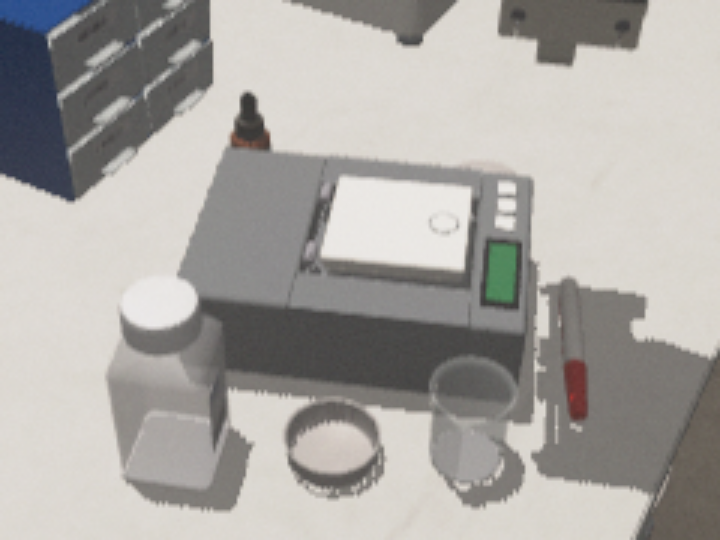

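The cover is latched flat at crop (400,225) with the same heights as at the start, and the neighbours have not moved. The robot is clear, so I'm handing in.

```bash
python3 -c "from plant import close_job;print(close_job())"
```

```text
the job is handed in; nothing more can be done
None
```

The job is done and handed in after about 13 s of robot time, with no verdict reported. The steps:
- **Opening:** I pressed the cover at its mark to the stop (about 29 N) and let go. It popped open, nearly upright.
- **Cell:** I pushed the sample cell down to its hard stop (about 31 N).
- **Closing:** I swung the cover over from behind, pressed it to its stop (about 55 N) and let go.

My last checks:
- **Cover:** its face heights match the start picture within 0.3 mm, and it stayed shut for about a second after I let go.
- **Cell:** its top read about 63.4 mm, where home is 63 mm. That comes from a depth reading of 67.4 mm less about 4 mm of bias, using the floor reading before the push. The floor reading after the push was unusable (the sample region was partly blocked), so this rests on the bias, the stop force and the picture. I could not check it again once the cover was shut.
- **Bystanders:** those in the last scene picture look unmoved by eye; I did not measure them. The lidded dish is only partly in view and the clock is hidden.
- **Robot:** it ended clear of everything, with contact force about 0 N.

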